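# Draw the cork mat out and lay it beside the trivet

### The job

Make one long rest for a hot roasting dish: draw the thin cork mat out from under the little worktop shelf and slide it up against the left side of the wooden trivet (left as the robot sees it), a long edge of the mat touching that side, square to it and centred on it. The mat is too wide to grip, so press down on its top and drag it, keeping it flat on the worktop; leave the tin, the glass and the things on the shelf where they stand, and let go at the end.

Things in the scene. Friction and masses are not known exactly. Their poses are not given: they have to be found in the camera images.
- cork_mat: Loose thin cork mat with a brown line round its top, 140 (x) x 110 (y) x 6 mm, 0.1 to 0.2 kg. Origin: centre of its underside; x roughly away from the robot, z up. It starts flat on the worktop under the shelf, near short edge 0 to 25 mm behind the shelf's front. Grippy cork face, smooth back: fingertips pressing with 6 to 15 N drag it along (friction at the tips about 1.2, on the worktop 0.35).
- wood_trivet: Square brown wooden trivet with diagonal slots, 156 x 156 x 12 mm, right of the middle, in front of the shelf. Non-slip: it does not move when pushed. Origin: centre of its underside; x roughly away from the robot, y to its left, z up. Its left side is at y = +78 mm; with the mat in place the mat's origin is at x = 0, y = +133 mm in this frame.
- riser: Fixed low shelf: oak board 180 (x) x 250 (y) x 15 mm, underside 150 mm up, on four black legs 14 mm square at x = +-75, y = +-112 mm; 10 x 12 mm bars under the board's sides; front open. Origin: on the worktop under the board's centre; front edge at x = -90 mm, facing the robot. No room for an upright tool under it: lean it back toward the robot about 30 degrees, tips reaching under.
- riser_front (a point): Middle of the shelf's front edge, but at worktop height. A wall cupboard hangs above and behind it, 0.46 m above the worktop.
- tin: Bystander: short food tin, 75 mm diameter x 58 mm tall. Origin: centre of its base. It stands at the left near the worktop's front edge, or at the right of the shelf by the hob.
- glass_cup: Bystander: clear drinking glass, 63 mm diameter x 87 mm tall. Origin: centre of its base. It stands in the other of the tin's two places.
- tumbler: Bystander on the shelf: square pale green glass tumbler, 71 x 71 x 58 mm. Origin: centre of its base.
- brown_bottle: Bystander on the shelf: spice bottle with a black cap, 52 mm diameter x 100 mm tall. Origin: centre of its base.

How it is judged:
At the end, for the whole second after the job is handed in: The mat lies flat and still on the worktop with a long edge against the trivet's left side: its centre 128 to 143 mm to the left of the trivet's centre (touching is 133 mm, so a gap of up to about 10 mm), within 20 mm of the middle of that side, and square to the trivet within 0.12 rad (7 degrees) (y of cork_mat in the frame of wood_trivet between 0.128 and 0.143 m and x of cork_mat in the frame of wood_trivet between -0.02 and 0.02 m and angle between the x axis of cork_mat and the x axis of wood_trivet, either way round below 0.12 rad and angle between cork_mat's own z axis and vertical below 0.05 rad and height (world z) of cork_mat below 0.006 m and linear speed of cork_mat below 0.01 m/s).
It fails at once if the mat is lifted off the worktop (its centre more than 20 mm up, or tilted more than 0.3 rad) (height (world z) of cork_mat above 0.02 m or angle between cork_mat's own z axis and vertical above 0.3 rad).
It fails at once if the tin, the glass, the tumbler or the spice bottle is moved by more than 30 mm (distance of any of tin, glass_cup, tumbler, brown_bottle from where it was at the start of the episode above 0.03 m).
It also fails if it takes over 61 s, if anything falls off the work surface, if the arm or the gripper's body presses on something with over 40 N, if the wrist force passes 120 N, or if a joint passes its speed limit or range.

### The arm

A 6-joint arm with a two-finger parallel gripper is mounted at the origin on a cart in front of the work surface, level with it; the furniture and walls round the work are solid. World frame = base frame: x ahead of the robot, y to its left, z up, the work surface at z = 0. Lengths are in m, angles in rad, forces in N, time in s.
With the tool pointing down it reaches from about 0.3 to 0.875 m from the base axis. Payload 6.4 kg.
Tool frame: the origin (TCP) lies at the very end of the fingers, on their centre line; the grasp point (between the pads) lies 19 mm behind it; z points along the fingers, y is the line along which they close (so a half turn about z gives the same grasp; the last joint's range is limited). The gripper opens to 85 mm and grips with 20 to 120 N. Pads are 22 mm wide; open, the fingers measure 114 mm over their backs; the gripper's body (76 mm by 85 mm) begins 54 mm behind the grasp point. The pads swing forward as they close: fully open they stand 13 mm farther back than shut.
Start: joints at [-1.542, 0.181, 1.607, -0, 1.354, -0.206], TCP at [0.134, -0.559, 0.231] pointing down, gripper open.
Joint ranges: [-2.99, 2.99], [-0.89, 2.07], [0.3, 2.58], [-1.14, 4.28], [0, 2.63], [-3.12, 3.12]. Speed limits (rad/s): [2.57, 2.57, 3.01, 3.14, 3.14, 3.14].

### API

Orientations are given as a unit quaternion [w, x, y, z].
In Python, from bench import ctrl gives the robot as it stands.
- The arm moves only by the tool jog_arm, never from a script. Its argument "series" is a list that holds one entry, the list of rows, each a list of 7 numbers: the shift along the tool's x, y, z in mm, then the turn, a rotation vector about the tool's x, y, z in rad, then the finger opening in mm, from 0 to 85.4. In form: [[[tx, ty, tz, rx, ry, rz, gripper], ...]]. A call has exactly 10 rows; each row shifts and turns the commanded pose from where the row before left it, along the tool's axes as they then stand; what a row does not reach is not made up. A row lasts 1/10 s, in which the tool goes at most 50 mm and 8.59 degrees, less where a joint would pass 70% of its speed; a pose out of reach is approached as far as the arm can. A call with a gripper value outside its range is refused whole. The fingers move at their own pace and stop on an object; the grip force is fixed at half the most. Time passes only in rows, so rows that do not move let the fingers close, or fill a call up. It gives the time, the measured TCP pose, the force, the opening and the grip force at its end, in the units of the state.
- ctrl.get_obs(): the state, without advancing time (a new reading comes with each control period).
- ctrl.camera(name): name is "side" or "top"; returns a dict with "frame" (400x640x3 uint8, blue, green, red), "z_map" (400x640 float32, m along the optical axis (not along the pixel's ray), 0 where there is no reading), "fx", "fy", "cx", "cy" (pixels), "k1" (the pictures are not rectified: a ray, as slopes to the right and down, at radius r is drawn at 1 + k1 r^2 times it, then the intrinsics apply), "xyz" and "rotation" of the camera in the world. Camera axes: x right, y down, z forward; pixel columns grow to the right and rows downward; lengths in m; the calibration is good to about 2 mm. A picture is of the moment at which its call begins.
- ctrl.hand_in(): hands the job in; it is judged then, once.
The state is a dict: "time_s": time; "q": joint angles; "dq": joint speeds; "joint_efforts": joint torques, N m; "eef_pos": TCP position; "eef_rot": TCP orientation; "wrist_force": force on the tool from outside, world axes, zero at the start; "torque": the same for the moment, N m; "opening": opening from 0.0 (shut) to 1.0 (fully open); "grasp_force": force on a finger pad.
Only numpy, scipy, OpenCV 4.12 (cv2) and the standard library are available. Lean on these libraries where they do the work, as an engineer would, in place of code of your own. Each camera call takes 0.05 s, during which the arm holds its last target. There are 200 camera calls.

## Working session

There is one attempt and no reset: what is moved stays moved. The work goes in short steps, Python scripts to look and compute and a tool call to move; the robot and the scene stay as the last step left them, time stands still between calls to the robot, and variables do not carry over. Pictures are saved under pics/ and viewed, at most 10 in all, crops included, and the job is handed in when it is done.

Besides the shell and the picture viewer there is one more tool, called after "Request:" by a JSON object that holds its "fn" and its "kwargs", one argument or row to a line. jog_arm: Moves the arm, as the interface text tells. Its arguments: {"type":"object","properties":{"series":{"type":"array"}},"required":["series"]}

```bash
mkdir -p pics
cat > h.py <<'E'
import numpy as np, cv2
from bench import ctrl
from scipy.spatial.transform import Rotation as R
def snap(n):
    c=ctrl.camera(n); np.save(f'pics/{n}.npy',c,allow_pickle=True); return c
def load(n): return np.load(f'pics/{n}.npy',allow_pickle=True).item()
def Rm(c):
    r=np.array(c['rotation'],float)
    return r if r.shape==(3,3) else R.from_quat(r[[1,2,3,0]]).as_matrix()
def rays(c,px):
    px=np.atleast_2d(np.array(px,float))
    d=(px-[c['cx'],c['cy']])/[c['fx'],c['fy']]
    u=d.copy()
    for _ in range(20): u=d/(1+c['k1']*(u**2).sum(1,keepdims=True))
    return u
def plane(c,px,z):
    u=rays(c,px); v=np.c_[u,np.ones(len(u))]@Rm(c).T; o=np.array(c['xyz'])
    return o+v*((z-o[2])/v[:,2])[:,None]
def zmap(c):
    h,w=c['z_map'].shape; yy,xx=np.mgrid[:h,:w]
    u=rays(c,np.c_[xx.ravel(),yy.ravel()]); v=np.c_[u,np.ones(len(u))]*c['z_map'].reshape(-1,1)
    return (v@Rm(c).T+np.array(c['xyz'])).reshape(h,w,3)
E
python3 - <<'E'
from h import *
for n in('top','side'):
    c=snap(n); cv2.imwrite(f'pics/{n}1.png',c['frame']); print(n,c['xyz'],c['rotation'],c['fx'],c['cx'],c['cy'],c['k1'])
print(ctrl.get_obs())
E
```

```text
top [0.06365413 0.33445908 0.77449974] [ 0.18960789 -0.52616269  0.7799289  -0.28091383] 406.86401124728775 317.1580274489074 199.02798646632084 -0.07759696651838284
side [-0.48494284 -0.03481311  0.67460438] [-0.39519789  0.650705   -0.55565607  0.33413763] 485.48588153371225 326.0902204560771 198.60779626351695 -0.031000189512374387
{'time_s': 0.1, 'q': array([-1.54231718e+00,  1.81474939e-01,  1.60788105e+00, -7.79853798e-07,
        1.35375877e+00, -2.06345577e-01]), 'dq': array([-0.00037365, -0.0005235 , -0.00359827, -0.00029149, -0.0002989 ,
       -0.00047312]), 'joint_efforts': array([ 3.40238421e-04, -4.45876086e+01, -3.52239311e+01, -2.58449982e-04,
        4.20284166e-03,  1.10734112e-05]), 'eef_pos': array([ 0.13376431, -0.55874075,  0.23048264]), 'eef_rot': array([-7.58076162e-04,  9.93114786e-01,  1.17142830e-01,  6.72142285e-05]), 'wrist_force': array([-0.67428443, -0.24225299, -0.53981025]), 'torque': array([0.05776405, 0.05066214, 0.04173251]), 'grasp_force': 0.0, 'opening': 1.0019146238278318}
```

View pics/top1.png

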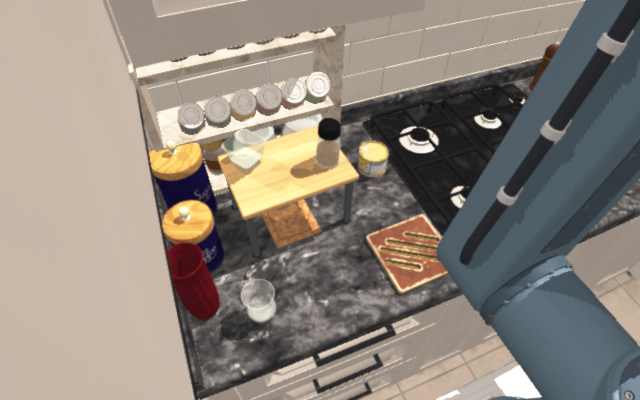

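View pics/side1.png

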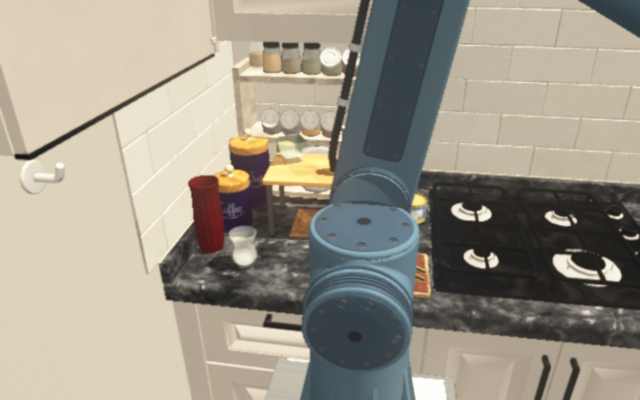

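The top view shows the mat's visible part at about (292,222) under the shelf, the trivet at (410,252), the glass at (258,300) and the tin at (373,158). The shelf board's corners are near (222,167), (327,132), (355,178) and (243,216). In the side view the mat is at about (302,222), and the arm hides most of the trivet.

Run:
```python
from h import *
np.set_printoptions(precision=3,suppress=True)
c=load('top'); P=zmap(c); hsv=cv2.cvtColor(c['frame'],cv2.COLOR_BGR2HSV)
def comp(m,seed):
    n,l,s,ce=cv2.connectedComponentsWithStats(m.astype(np.uint8)); return (l==l[seed[1],seed[0]])
H,S,V=[hsv[...,i].astype(int) for i in range(3)]
print('hsv',hsv[222,290],hsv[245,378],hsv[185,300],hsv[262,330])
low=(P[...,2]<0.03)&(P[...,2]>-0.02)
sat=(S>70)&(V>60)&((H<25)|(H>170))
ys,xs=np.mgrid[:400,:640]
vis=c['frame'].copy()
for nm,roi,zz,cond in(('trivet',(355,205,462,300),0.012,low),('mat',(255,190,345,250),0.006,low),('board',(205,125,365,220),0.165,(P[...,2]>.155)&(P[...,2]<.175))):
    m=sat&cond&(xs>roi[0])&(xs<roi[2])&(ys>roi[1])&(ys<roi[3])
    m=cv2.morphologyEx(m.astype(np.uint8),cv2.MORPH_CLOSE,np.ones((5,5)))
    ct=max(cv2.findContours(m,cv2.RETR_EXTERNAL,cv2.CHAIN_APPROX_NONE)[0],key=cv2.contourArea)
    W=plane(c,ct[:,0],zz)[:,:2]
    r=cv2.minAreaRect((W*1000).astype(np.float32)); print(nm,len(ct),'z med',np.median(P[...,2][m>0]),r)
    ap=cv2.approxPolyDP(ct,4,True)[:,0]; print(np.c_[ap,plane(c,ap,zz)])
    cv2.drawContours(vis,[ct],-1,(255,0,255),1)
cv2.imwrite('pics/t2.png',cv2.resize(vis[110:330,190:470],None,fx=2.8,fy=2.7))
# side view mat and obstacles
d=load('side'); Q=zmap(d)
for nm,PP,px in(('mat s',Q,(302,222)),('glass t',P,(258,300)),('tin t',P,(373,150)),('bottle cap',P,(330,126)),('red vase',P,(187,262)),('coffee',P,(189,218)),('worktop',P,(330,262)),('bs',Q,(285,180))):
    print(nm,PP[px[1],px[0]])
```

```text
hsv [ 13 136 142] [  9 132 178] [ 23 106 253] [ 16  20 137]
trivet 225 z med 0.012647847467856965 ((432.8363952636719, -40.39061737060547), (161.0528106689453, 161.59542846679688), 1.5414897203445435)
[[422.    214.      0.513  -0.115   0.012]
 [366.    235.      0.509   0.035   0.012]
 [399.    293.      0.354   0.036   0.012]
 [447.    273.      0.355  -0.082   0.012]
 [436.    257.      0.398  -0.082   0.012]
 [440.    237.      0.44   -0.119   0.012]]
mat 159 z med 0.007044568268104734 ((610.2640380859375, 184.39125061035156), (107.20708465576172, 122.33956909179688), 2.158599376678467)
[[304.    199.      0.666   0.126   0.006]
 [257.    215.      0.662   0.248   0.006]
 [263.    217.      0.65    0.236   0.006]
 [277.    247.      0.558   0.232   0.006]
 [321.    231.      0.562   0.124   0.006]]
board 361 z med 0.16555282929710313 ((635.495361328125, 172.86343383789062), (187.28424072265625, 250.5370330810547), 3.096662998199463)
[[358.    175.      0.559   0.044   0.165]
 [341.    151.      0.637   0.048   0.165]
 [333.    167.      0.6     0.083   0.165]
 [319.    165.      0.616   0.107   0.165]
 [315.    149.      0.664   0.097   0.165]
 [295.    160.      0.649   0.149   0.165]
 [263.    159.      0.677   0.211   0.165]
 [251.    171.      0.653   0.244   0.165]
 [238.    169.      0.668   0.268   0.165]
 [225.    154.      0.723   0.282   0.165]
 [217.    157.      0.72    0.301   0.165]
 [245.    218.      0.539   0.289   0.165]]
mat s [0.624 0.213 0.008]
glass t [0.446 0.309 0.014]
tin t [ 0.714 -0.082  0.054]
bottle cap [0.614 0.086 0.265]
red vase [0.507 0.413 0.132]
coffee [0.593 0.389 0.149]
worktop [0.48  0.136 0.003]
bs [0.553 0.236 0.167]
```

View pics/t2.png

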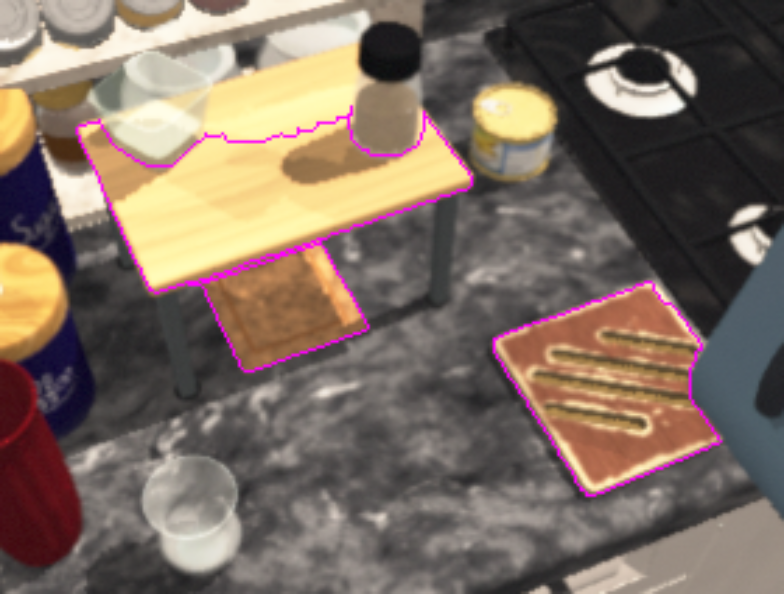

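Request:
{"fn": "jog_arm", "kwargs": {
  "series": [
    [[0,0,0,0,0,0.117,45],[0,0,0,0,0,0.117,45],[19,-41,0,0,0,0,45],[19,-41,0,0,0,0,45],[19,-41,0,0,0,0,45],[19,-41,0,0,0,0,45],[19,-41,0,0,0,0,45],[19,-41,0,0,0,0,45],[19,-41,0,0,0,0,45],[19,-41,0,0,0,0,45]]
  ]
}}

```text
time_s: 1.1
eef_pos: [0.2857, -0.2293, 0.231]
eef_rot: [-0.0, 1.0, -0.0, 0.0]
wrist_force: [1.3, -0.4, -0.5]
opening: 0.525
grasp_force: 0.0
```

Request:
{"fn": "jog_arm", "kwargs": {
  "series": [
    [[19,-41,0,0,0,0,45],[19,-41,0,0,0,0,45],[19,-41,0,0,0,0,45],[19,-41,0,0,0,0,45],[19,-41,0,0,0,0,45],[19,-41,0,0,0,0,45],[19,-41,0,0,0,0,45],[19,-41,0,0,0,0,45],[19,-41,0,0,0,0,45],[19,-41,0,0,0,0,45]]
  ]
}}

```text
time_s: 2.1
eef_pos: [0.4754, 0.1811, 0.2309]
eef_rot: [0.0, 1.0, 0.001, -0.0]
wrist_force: [0.4, -2.0, 1.2]
opening: 0.526
grasp_force: 0.0
```

```bash
cat >> h.py <<'E'
def tilt(a,yaw=0):  # tool leaning back by a (tips reach away from robot)
    return R.from_euler('z',yaw)*R.from_euler('y',-a)*R.from_matrix(np.diag([1.,-1,-1]))
def delta(p,Rt):
    o=ctrl.get_obs(); q=np.array(o['eef_rot'])[[1,2,3,0]]; Rc=R.from_quat(q)
    print('t',o['time_s'],'pos',np.round(o['eef_pos'],4),'F',np.round(o['wrist_force'],1),'open',round(o['opening'],2),'zdir',np.round(Rc.as_matrix()[:,2],3))
    print(' shift mm (tool now)',np.round(Rc.inv().apply(np.array(p)-o['eef_pos'])*1000,1),'rot',np.round((Rc.inv()*Rt).as_rotvec(),3),
     'shift in final axes',np.round(Rt.inv().apply(np.array(p)-o['eef_pos'])*1000,1),'q',np.round(o['q'],2))
E
python3 - <<'E'
from h import *
delta([.48,.18,.10],tilt(.61))
E
```

```text
t 2.1 pos [0.4754 0.1811 0.2309] F [ 0.4 -2.   1.2] open 0.53 zdir [-0. -0. -1.]
 shift mm (tool now) [  4.7   1.1 130.9] rot [-0.     0.61   0.001] shift in final axes [-71.2   1.1 109.9] q [ 0.13  0.03  1.77 -0.    1.34  1.7 ]
```

Request:
{"fn": "jog_arm", "kwargs": {
  "series": [
    [[0,0,0,0,0.122,0,45],[0,0,0,0,0.122,0,45],[0,0,0,0,0.122,0,45],[0,0,0,0,0.122,0,45],[0,0,0,0,0.122,0,45],[-14,0,22,0,0,0,45],[-14,0,22,0,0,0,45],[-14,0,22,0,0,0,45],[-14,0,22,0,0,0,45],[-14,0,22,0,0,0,45]]
  ]
}}

```text
time_s: 3.1
eef_pos: [0.4805, 0.1791, 0.1]
eef_rot: [-0.0, 0.954, 0.0, 0.3]
wrist_force: [0.1, -0.0, -0.1]
opening: 0.531
grasp_force: 0.0
```

Run:
```python
from h import *
delta([.55,.18,.03],tilt(.61)); delta([.583,.18,.03],tilt(.61))
c=snap('top');d=snap('side')
cv2.imwrite('pics/t3.png',np.vstack([c['frame'][100:350,150:550],d['frame'][120:320,150:550]]))
```

```text
t 3.1 pos [0.4805 0.1791 0.1   ] F [ 0.1 -0.  -0.1] open 0.53 zdir [ 0.573  0.001 -0.82 ]
 shift mm (tool now) [16.9 -0.8 97.2] rot [-0.001  0.     0.001] shift in final axes [16.9 -0.9 97.2] q [ 0.19 -0.04  2.3  -0.37  0.31  2.08]
t 3.1 pos [0.4805 0.1791 0.1   ] F [ 0.1 -0.  -0.1] open 0.53 zdir [ 0.573  0.001 -0.82 ]
 shift mm (tool now) [ 44.   -0.8 116.1] rot [-0.001  0.     0.001] shift in final axes [ 43.9  -0.9 116.1] q [ 0.19 -0.04  2.3  -0.37  0.31  2.08]
```

View pics/t3.png

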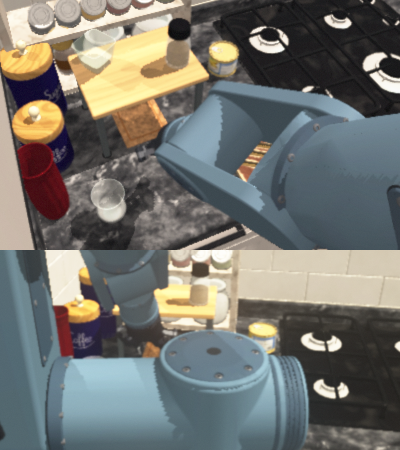

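Request:
{"fn": "jog_arm", "kwargs": {
  "series": [
    [[3.4,-0.2,19.4,0,0,0,45],[3.4,-0.2,19.4,0,0,0,45],[3.4,-0.2,19.4,0,0,0,45],[3.4,-0.2,19.4,0,0,0,45],[3.4,-0.2,19.4,0,0,0,45],[6,0,4,0,0,0,45],[6,0,4,0,0,0,45],[6,0,4,0,0,0,45],[6,0,4,0,0,0,45],[0,0,0,0,0,0,45]]
  ]
}}

```text
time_s: 4.2
eef_pos: [0.5809, 0.1802, 0.0333]
eef_rot: [-0.0, 0.953, 0.0, 0.301]
wrist_force: [1.0, -0.0, -0.4]
opening: 0.525
grasp_force: 0.0
```

Run:
```python
from h import *
delta([.583,.18,.010],tilt(.61))
c=snap('top')
cv2.imwrite('pics/t4.png',cv2.resize(c['frame'][150:270,220:380],None,fx=4,fy=4))
```

```text
t 4.2 pos [0.5809 0.1802 0.0333] F [ 1.  -0.  -0.4] open 0.53 zdir [ 0.575  0.    -0.818]
 shift mm (tool now) [-11.6   0.2  20.3] rot [-0.    -0.002  0.   ] shift in final axes [-11.6   0.2  20.3] q [ 0.15  0.31  2.09 -0.56  0.16  2.25]
```

View pics/t4.png

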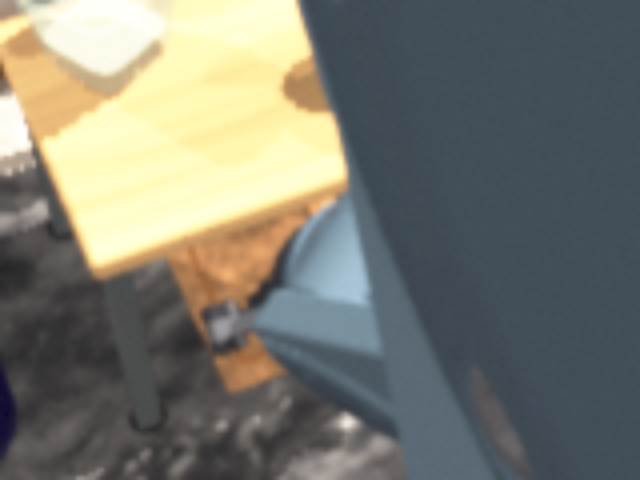

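Request:
{"fn": "jog_arm", "kwargs": {
  "series": [
    [[-2.3,0,3.3,0,0,0,45],[-2.3,0,3.3,0,0,0,45],[-2.3,0,3.3,0,0,0,45],[-2.3,0,3.3,0,0,0,45],[-0.57,0,0.82,0,0,0,45],[-0.57,0,0.82,0,0,0,45],[-0.57,0,0.82,0,0,0,45],[-0.57,0,0.82,0,0,0,45],[0,0,0,0,0,0,45],[0,0,0,0,0,0,45]]
  ]
}}

```text
time_s: 5.25
eef_pos: [0.5792, 0.1801, 0.0119]
eef_rot: [-0.0, 0.954, 0.0, 0.3]
wrist_force: [0.1, -0.7, -0.9]
opening: 0.527
grasp_force: 0.0
```

Request:
{"fn": "jog_arm", "kwargs": {
  "series": [
    [[-0.57,0,0.82,0,0,0,45],[-0.57,0,0.82,0,0,0,45],[-0.57,0,0.82,0,0,0,45],[0,0,0,0,0,0,45],[0,0,0,0,0,0,45],[0,0,0,0,0,0,45],[0,0,0,0,0,0,45],[0,0,0,0,0,0,45],[0,0,0,0,0,0,45],[0,0,0,0,0,0,45]]
  ]
}}

```text
time_s: 6.25
eef_pos: [0.5792, 0.1801, 0.0088]
eef_rot: [-0.0, 0.954, 0.0, 0.3]
wrist_force: [0.3, 1.1, 1.6]
opening: 0.527
grasp_force: 0.2
```

Request:
{"fn": "jog_arm", "kwargs": {
  "series": [
    [[-0.57,0,0.82,0,0,0,45],[0,0,0,0,0,0,45],[0,0,0,0,0,0,45],[-0.57,0,0.82,0,0,0,45],[0,0,0,0,0,0,45],[0,0,0,0,0,0,45],[0,0,0,0,0,0,45],[0,0,0,0,0,0,45],[0,0,0,0,0,0,45],[0,0,0,0,0,0,45]]
  ]
}}

```text
time_s: 7.25
eef_pos: [0.5802, 0.1804, 0.0084]
eef_rot: [-0.0, 0.953, 0.0, 0.302]
wrist_force: [-6.8, -0.7, 14.6]
opening: 0.524
grasp_force: 7.2
```

Request:
{"fn": "jog_arm", "kwargs": {
  "series": [
    [[0.17,0,-0.25,0,0,0,45],[-2.05,0,-1.43,0,0,0,45],[-4.1,0,-2.87,0,0,0,45],[-4.1,0,-2.87,0,0,0,45],[-4.1,0,-2.87,0,0,0,45],[-4.1,0,-2.87,0,0,0,45],[-4.1,0,-2.87,0,0,0,45],[-4.1,0,-2.87,0,0,0,45],[-2.05,0,-1.43,0,0,0,45],[0,0,0,0,0,0,45]]
  ]
}}

```text
time_s: 8.25
eef_pos: [0.5456, 0.1805, 0.0085]
eef_rot: [-0.001, 0.953, 0.001, 0.302]
wrist_force: [-0.3, 0.1, 7.8]
opening: 0.529
grasp_force: 4.0
```

Run:
```python
from h import *
delta([.49,.18,.0084],tilt(.61))
c=snap('top')
cv2.imwrite('pics/t5.png',cv2.resize(c['frame'][150:300,200:400],None,fx=3,fy=3))
```

```text
t 8.25 pos [0.5456 0.1805 0.0085] F [-0.3  0.1  7.8] open 0.53 zdir [ 0.575  0.001 -0.818]
 shift mm (tool now) [-45.5   0.5 -31.9] rot [-0.001 -0.003  0.001] shift in final axes [-45.6   0.5 -31.7] q [ 0.17  0.32  2.16 -1.07  0.11  2.77]
```

View pics/t5.png

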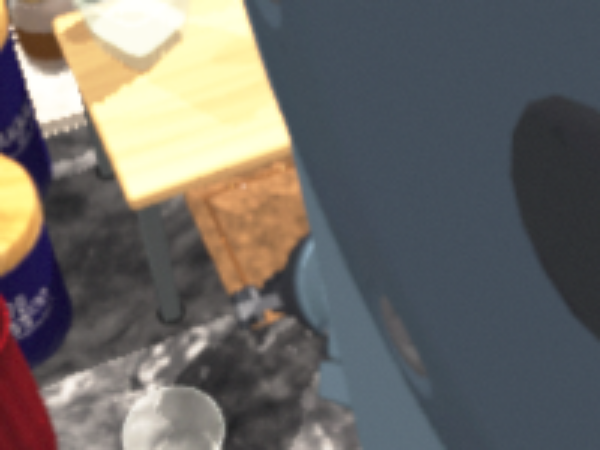

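Request:
{"fn": "jog_arm", "kwargs": {
  "series": [
    [[2.85,0,-4.1,0,0,0,45],[2.85,0,-4.1,0,0,0,45],[0,0,0,0,-0.07,0,45],[0,0,0,0,-0.07,0,45],[0,0,0,0,-0.07,0,45],[-4.6,0,-1.9,0,0,0,45],[-1.17,0,2.76,0,0,0,45],[-1.17,0,2.76,0,0,0,45],[0,0,0,0,0,0,45],[0,0,0,0,0,0,45]]
  ]
}}

```text
time_s: 9.3
eef_pos: [0.5405, 0.1746, 0.0105]
eef_rot: [0.008, 0.973, -0.003, 0.23]
wrist_force: [-0.1, 0.1, 1.2]
opening: 0.527
grasp_force: 0.0
```

Run:
```python
from h import *
delta([.54,.18,.007],tilt(.4))
```

```text
t 9.3 pos [0.5405 0.1746 0.0105] F [-0.1  0.1  1.2] open 0.53 zdir [ 0.448 -0.017 -0.894]
 shift mm (tool now) [-2.  -5.4  2.8] rot [ 0.017 -0.065 -0.003] shift in final axes [-1.8 -5.4  3. ] q [ 0.15  0.31  2.09 -0.29  0.3   1.98]
```

Request:
{"fn": "jog_arm", "kwargs": {
  "series": [
    [[0,-2.7,0,0.008,-0.032,-0.001,45],[0,-2.7,0,0.008,-0.032,-0.001,45],[0,0,0,0,0,0,45],[-0.39,0,0.92,0,0,0,45],[-0.39,0,0.92,0,0,0,45],[-0.39,0,0.92,0,0,0,45],[-0.39,0,0.92,0,0,0,45],[0,0,0,0,0,0,45],[0,0,0,0,0,0,45],[0,0,0,0,0,0,45]]
  ]
}}

```text
time_s: 10.3
eef_pos: [0.5413, 0.1802, 0.0071]
eef_rot: [-0.0, 0.98, -0.001, 0.2]
wrist_force: [-0.4, -0.2, -0.9]
opening: 0.525
grasp_force: 0.1
```

Run:
```python
from h import *
delta([.54,.18,.007],tilt(.4))
```

```text
t 10.3 pos [0.5413 0.1802 0.0071] F [-0.4 -0.2 -0.9] open 0.53 zdir [ 0.391 -0.    -0.92 ]
 shift mm (tool now) [-1.3  0.2 -0.4] rot [ 0.    -0.002 -0.001] shift in final axes [-1.3  0.2 -0.4] q [ 0.15  0.33  2.04 -0.15  0.38  1.85]
```

Request:
{"fn": "jog_arm", "kwargs": {
  "series": [
    [[-0.39,0,0.92,0,0,0,45],[0,0,0,0,0,0,45],[-0.3,0,0.7,0,0,0,45],[0,0,0,0,0,0,45],[0,0,0,0,0,0,45],[0,0,0,0,0,0,45],[0,0,0,0,0,0,45],[0,0,0,0,0,0,45],[0,0,0,0,0,0,45],[0,0,0,0,0,0,45]]
  ]
}}

```text
time_s: 11.3
eef_pos: [0.542, 0.1803, 0.0066]
eef_rot: [-0.0, 0.98, -0.0, 0.201]
wrist_force: [-8.0, -1.4, 14.7]
opening: 0.531
grasp_force: 7.1
```

Request:
{"fn": "jog_arm", "kwargs": {
  "series": [
    [[-2.3,0,-0.97,0,0,0,45],[-4.6,0,-1.95,0,0,0,45],[-6.9,0,-2.93,0,0,0,45],[-6.9,0,-2.93,0,0,0,45],[-6.9,0,-2.93,0,0,0,45],[-6.9,0,-2.93,0,0,0,45],[-6.9,0,-2.93,0,0,0,45],[-6.9,0,-2.93,0,0,0,45],[-6.9,0,-2.93,0,0,0,45],[-2.3,0,-0.97,0,0,0,45]]
  ]
}}

```text
time_s: 12.3
eef_pos: [0.4803, 0.1807, 0.0069]
eef_rot: [-0.001, 0.979, -0.0, 0.202]
wrist_force: [3.1, 0.4, 5.8]
opening: 0.527
grasp_force: 2.8
```

Run:
```python
from h import *
delta([.442,.18,.007],tilt(.4))
c=snap('top')
cv2.imwrite('pics/t6.png',cv2.resize(c['frame'][150:300,200:400],None,fx=3,fy=3))
```

```text
t 12.3 pos [0.4803 0.1807 0.0069] F [3.1 0.4 5.8] open 0.53 zdir [ 0.396  0.001 -0.918]
 shift mm (tool now) [-35.1   0.7 -15.3] rot [-0.001 -0.007 -0.001] shift in final axes [-35.3   0.7 -15. ] q [ 0.17  0.23  2.18 -0.2   0.34  1.92]
```

View pics/t6.png

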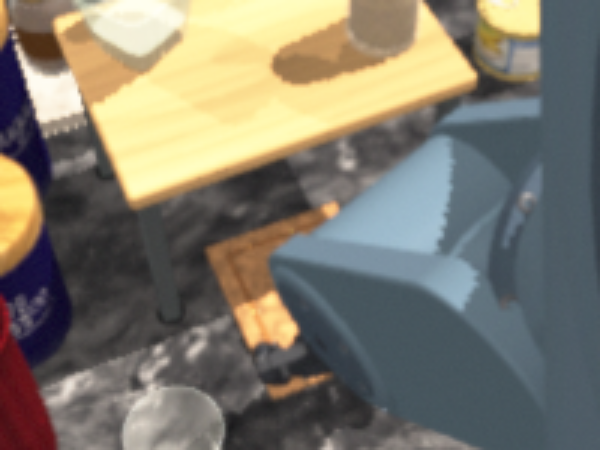

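Request:
{"fn": "jog_arm", "kwargs": {
  "series": [
    [[7.8,0,-18.4,0,0,0,45],[7.8,0,-18.4,0,0,0,45],[0,0,0,0,-0.1,0,45],[0,0,0,0,-0.1,0,45],[0,0,0,0,-0.1,0,45],[0,0,0,0,-0.1,0,45],[0,0,0,0,0,0,45],[0,0,0,0,0,0,45],[0,0,0,0,0,0,45],[0,0,0,0,0,0,45]]
  ]
}}

```text
time_s: 13.35
eef_pos: [0.4773, 0.1803, 0.0448]
eef_rot: [0.0, 1.0, -0.0, 0.001]
wrist_force: [-0.0, -0.4, 0.0]
opening: 0.53
grasp_force: 0.0
```

Run:
```python
from h import *
np.set_printoptions(precision=3,suppress=True)
delta([.48,.18,.03],tilt(0))
for n in('top','side'):
    c=snap(n); P=zmap(c); hsv=cv2.cvtColor(c['frame'],cv2.COLOR_BGR2HSV); H,S,V=[hsv[...,i].astype(int) for i in range(3)]
    m=(S>70)&(V>60)&((H<25)|(H>170))&(abs(P[...,2])<.03)&(P[...,0]<.66)&(P[...,0]>.36)&(P[...,1]>.1)&(P[...,1]<.3)
    m=cv2.morphologyEx(m.astype(np.uint8),cv2.MORPH_CLOSE,np.ones((5,5)))
    cs=cv2.findContours(m,cv2.RETR_EXTERNAL,cv2.CHAIN_APPROX_NONE)[0]
    ct=max(cs,key=cv2.contourArea); ap=cv2.approxPolyDP(ct,3,True)[:,0]
    print(n,'\n',np.c_[ap,plane(c,ap,.006)[:,:2]],cv2.minAreaRect((plane(c,np.vstack(cs)[:,0],.006)[:,:2]*1000).astype(np.float32)))
```

```text
t 13.35 pos [0.477 0.18  0.045] F [-0.  -0.4  0. ] open 0.53 zdir [ 0.002 -0.    -1.   ]
 shift mm (tool now) [ 2.7  0.3 14.8] rot [ 0.    -0.002 -0.   ] shift in final axes [ 2.7  0.3 14.8] q [ 0.13  0.29  1.9  -0.    0.95  1.7 ]
top 
 [[268.    233.      0.602   0.239]
 [291.    283.      0.462   0.233]
 [332.    266.      0.467   0.137]
 [330.    253.      0.499   0.128]
 [322.    256.      0.499   0.147]
 [320.    242.      0.535   0.138]
 [308.    247.      0.532   0.167]
 [303.    265.      0.493   0.194]
 [297.    265.      0.498   0.206]
 [294.    257.      0.519   0.205]
 [288.    259.      0.52    0.219]
 [276.    236.      0.587   0.225]
 [288.    234.      0.582   0.197]
 [290.    225.      0.605   0.184]] ((534.543701171875, 183.8516845703125), (144.53961181640625, 108.55616760253906), 2.4003655910491943)Traceback (most recent call last):
  File "<stdin>", line 9, in <module>
ValueError: max() iterable argument is empty
```

Request:
{"fn": "jog_arm", "kwargs": {
  "series": [
    [[5,0,10,0,0,0,45],[5,0,10,0,0,0,45],[0,0,10,0,0,0,45],[0,0,8,0,0,0,45],[0,0,2,0,0,0,45],[0,0,1,0,0,0,45],[0,0,1,0,0,0,45],[0,0,1,0,0,0,45],[0,0,0,0,0,0,45],[0,0,0,0,0,0,45]]
  ]
}}

```text
time_s: 14.45
eef_pos: [0.4879, 0.1801, 0.0037]
eef_rot: [0.0, 1.0, -0.0, -0.0]
wrist_force: [-10.1, -2.9, 21.3]
opening: 0.531
grasp_force: 10.4
```

Request:
{"fn": "jog_arm", "kwargs": {
  "series": [
    [[0,0,-0.8,0,0,0,45],[-4,0,0,0,0,0,45],[-8,0,0,0,0,0.01,45],[-12,0,0,0,0,0.01,45],[-13,0,0,0,0,0.01,45],[-13,0,0,0,0,0.01,45],[-13,0,0,0,0,0,45],[-12,0,0,0,0,0,45],[-8,0,0,0,0,0,45],[-4,0,0,0,0,0,45]]
  ]
}}

```text
time_s: 15.45
eef_pos: [0.4023, 0.1828, 0.0038]
eef_rot: [-0.0, 1.0, -0.021, 0.003]
wrist_force: [3.4, -0.6, 5.4]
opening: 0.528
grasp_force: 3.0
```

Run:
```python
from h import *
np.set_printoptions(precision=3,suppress=True)
delta([.386,.09,.003],tilt(0))
c=snap('top'); P=zmap(c); hsv=cv2.cvtColor(c['frame'],cv2.COLOR_BGR2HSV); H,S,V=[hsv[...,i].astype(int) for i in range(3)]
m=(S>70)&(V>60)&((H<25)|(H>170))&(abs(P[...,2])<.03)&(P[...,0]<.56)&(P[...,0]>.32)&(P[...,1]>-.15)&(P[...,1]<.3)
m=cv2.morphologyEx(m.astype(np.uint8),cv2.MORPH_CLOSE,np.ones((3,3)))
for ct in cv2.findContours(m,cv2.RETR_EXTERNAL,cv2.CHAIN_APPROX_NONE)[0]:
    if cv2.contourArea(ct)>60:
        ap=cv2.approxPolyDP(ct,3,True)[:,0]; print(np.c_[ap,plane(c,ap,.006)[:,:2]])
cv2.imwrite('pics/t7.png',cv2.resize(c['frame'][150:350,220:480],None,fx=3,fy=3))
```

```text
t 15.45 pos [0.402 0.183 0.004] F [ 3.4 -0.6  5.4] open 0.53 zdir [ 0.005  0.001 -1.   ]
 shift mm (tool now) [-12.5  93.4   0.7] rot [-0.001 -0.005 -0.041] shift in final axes [-16.3  92.8   0.8] q [ 0.16  0.25  2.08 -0.    0.81  1.77]
[[350.    290.      0.401   0.125]
 [345.    287.      0.411   0.132]
 [337.    299.      0.392   0.158]
 [334.    287.      0.42    0.153]
 [327.    287.      0.425   0.167]
 [316.    297.      0.413   0.196]
 [315.    307.      0.393   0.206]
 [294.    297.      0.429   0.238]
 [301.    314.      0.389   0.238]
 [350.    297.      0.386   0.132]]
[[302.    251.      0.527   0.184]
 [280.    259.      0.526   0.236]
 [288.    281.      0.469   0.237]
 [302.    278.      0.464   0.207]
 [305.    272.      0.475   0.196]]
```

View pics/t7.png

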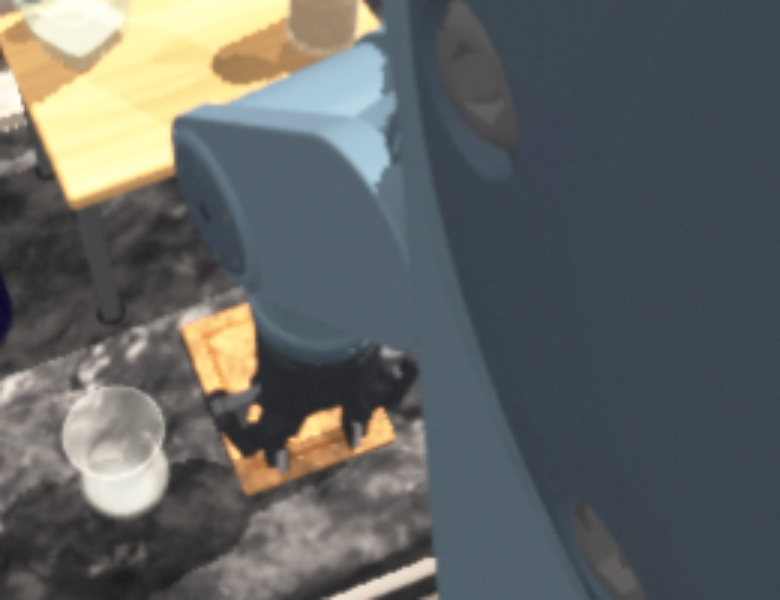

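Request:
{"fn": "jog_arm", "kwargs": {
  "series": [
    [[0,0,0.4,0,0,0,45],[-1.5,5,0,0,0,0,45],[-2.5,8,0,0,0,0,45],[-3,10,0,0,0,0,45],[-3,11,0,0,0,0,45],[-3,11,0,0,0,0,45],[-3,11,0,0,0,0,45],[-3,10,0,0,0,0,45],[-2,6,0,0,0,0,45],[0,4,0,0,0,0,45]]
  ]
}}

```text
time_s: 16.5
eef_pos: [0.3788, 0.1079, 0.0037]
eef_rot: [-0.001, 1.0, -0.021, 0.003]
wrist_force: [0.9, 5.7, 14.8]
opening: 0.527
grasp_force: 7.5
```

```bash
cat > m.py <<'E'
from h import *
np.set_printoptions(precision=3,suppress=True)
delta([.386,.09,.003],tilt(0))
for n in('top','side'):
    c=snap(n); P=zmap(c); hsv=cv2.cvtColor(c['frame'],cv2.COLOR_BGR2HSV); H,S,V=[hsv[...,i].astype(int) for i in range(3)]
    m=(S>70)&(V>60)&((H<25)|(H>170))&(abs(P[...,2])<.03)&(P[...,0]<.56)&(P[...,0]>.32)&(P[...,1]>-.15)&(P[...,1]<.3)
    m=cv2.morphologyEx(m.astype(np.uint8),cv2.MORPH_CLOSE,np.ones((3,3)))
    for ct in cv2.findContours(m,cv2.RETR_EXTERNAL,cv2.CHAIN_APPROX_NONE)[0]:
        if cv2.contourArea(ct)>60:
            ap=cv2.approxPolyDP(ct,3,True)[:,0]; print(n);print(np.c_[ap,plane(c,ap,.006)[:,:2]])
c=load('top');cv2.imwrite('pics/m.png',cv2.resize(c['frame'][190:340,270:470],None,fx=4,fy=4))
E
python3 m.py; cp pics/m.png pics/m1.png
```

```text
t 16.5 pos [0.379 0.108 0.004] F [ 0.9  5.7 14.8] open 0.53 zdir [ 0.006  0.001 -1.   ]
 shift mm (tool now) [ 7.9 17.6  0.7] rot [-0.001 -0.006 -0.042] shift in final axes [ 7.2 17.9  0.7] q [-0.03  0.16  2.19  0.    0.78  1.58]
top
[[349.    245.      0.503   0.08 ]
 [314.    258.      0.501   0.166]
 [342.    313.      0.361   0.161]
 [388.    293.      0.365   0.055]
 [384.    285.      0.384   0.054]
 [375.    296.      0.369   0.083]
 [372.    285.      0.394   0.077]
 [367.    284.      0.4     0.086]
 [356.    294.      0.388   0.117]
 [354.    304.      0.369   0.131]
 [341.    299.      0.389   0.151]
 [332.    277.      0.443   0.148]
 [345.    275.      0.437   0.12 ]]
```

Request:
{"fn": "jog_arm", "kwargs": {
  "series": [
    [[0,0,0,0,0,0.015,45],[0,1,0,0,0,0.015,45],[0.2,2,0,0,0,0.015,45],[0.2,3,0,0,0,0,45],[0.2,3,0,0,0,0,45],[0.2,3,0,0,0,0,45],[0.1,2,0,0,0,0,45],[0,0,0,0,0,0,45],[0,0,0,0,0,0,45],[0,0,0,0,0,0,45]]
  ]
}}

```text
time_s: 17.6
eef_pos: [0.3786, 0.0943, 0.0037]
eef_rot: [-0.001, 0.999, -0.043, 0.003]
wrist_force: [0.6, 4.4, 16.3]
opening: 0.526
grasp_force: 7.9
```

```bash
python3 m.py; cp pics/m.png pics/m2.png
```

```text
t 17.6 pos [0.379 0.094 0.004] F [ 0.6  4.4 16.3] open 0.53 zdir [ 0.005  0.001 -1.   ]
 shift mm (tool now) [7.7 3.6 0.7] rot [-0.002 -0.005 -0.086] shift in final axes [7.4 4.3 0.7] q [-0.06  0.15  2.2   0.    0.78  1.59]
top
[[356.    243.      0.502   0.063]
 [322.    254.      0.504   0.145]
 [346.    309.      0.365   0.15 ]
 [390.    293.      0.363   0.051]
 [391.    283.      0.383   0.038]
 [381.    294.      0.368   0.069]
 [377.    281.      0.398   0.063]
 [362.    291.      0.389   0.103]
 [359.    302.      0.369   0.119]
 [346.    294.      0.396   0.136]
 [338.    273.      0.447   0.132]
 [352.    271.      0.44    0.102]]
```

View pics/m2.png

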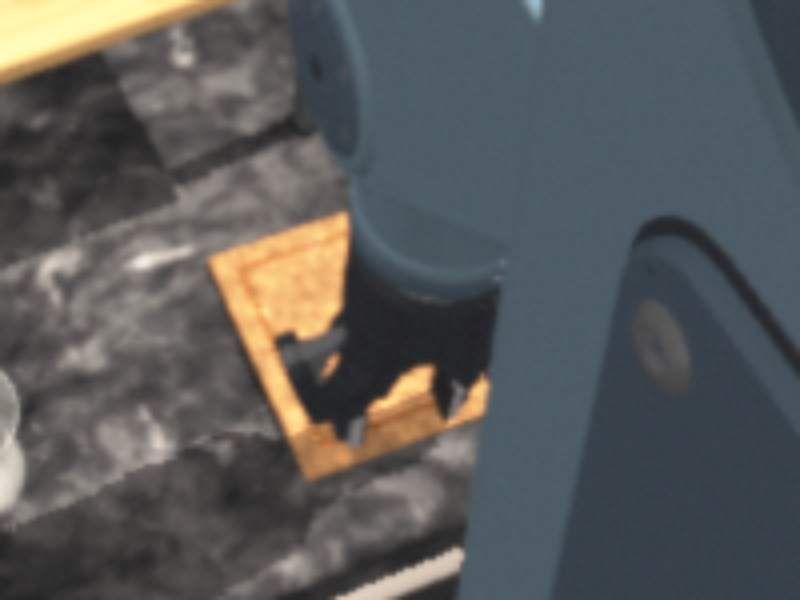

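Request:
{"fn": "jog_arm", "kwargs": {
  "series": [
    [[0,0,-5,0,0,0,45],[0,0,-20,0,0,0,45],[0,0,-40,0,0,0,45],[0,0,-40,0,0,0,45],[0,0,-40,0,0,0,45],[0,0,-40,0,0,0,45],[-10,40,0,0,0,0,45],[-10,45,0,0,0,0,45],[-10,45,0,0,0,0,45],[-10,45,0,0,0,0,45]]
  ]
}}

```text
time_s: 18.7
eef_pos: [0.3204, -0.0777, 0.1865]
eef_rot: [-0.0, 0.999, -0.042, 0.001]
wrist_force: [0.7, -1.2, -0.1]
opening: 0.533
grasp_force: 0.0
```

Request:
{"fn": "jog_arm", "kwargs": {
  "series": [
    [[-15,45,0,0,0,0,45],[-15,45,0,0,0,0,45],[-15,45,0,0,0,0,45],[-15,45,0,0,0,0,45],[-15,45,0,0,0,0,45],[-15,45,0,0,0,0,45],[-15,45,0,0,0,0,45],[-15,45,0,0,0,0,45],[-15,45,0,0,0,0,45],[-15,45,0,0,0,0,45]]
  ]
}}

```text
time_s: 19.7
eef_pos: [0.1331, -0.5129, 0.1855]
eef_rot: [-0.002, 0.999, -0.043, 0.001]
wrist_force: [0.8, 0.6, 0.2]
opening: 0.53
grasp_force: 0.0
```

```bash
python3 m.py; cp pics/m.png pics/m3.png
```

```text
t 19.7 pos [ 0.133 -0.513  0.185] F [0.8 0.6 0.2] open 0.53 zdir [ 0.002  0.003 -1.   ]
 shift mm (tool now) [ 199.3 -621.9  185. ] rot [-0.003 -0.002 -0.087] shift in final axes [ 252.9 -602.9  182.5] q [-1.54  0.13  1.76  0.    1.25  0.11]
top
[[422.    214.      0.517  -0.119]
 [322.    254.      0.504   0.145]
 [346.    309.      0.365   0.15 ]
 [395.    291.      0.363   0.039]
 [405.    292.      0.353   0.021]
 [446.    274.      0.356  -0.082]
 [435.    253.      0.411  -0.088]
 [440.    237.      0.443  -0.122]]
side
[[418.    253.      0.525  -0.096]
 [414.    296.      0.358  -0.087]
 [429.    297.      0.359  -0.119]
 [427.    255.      0.52   -0.118]]
```

View pics/m3.png

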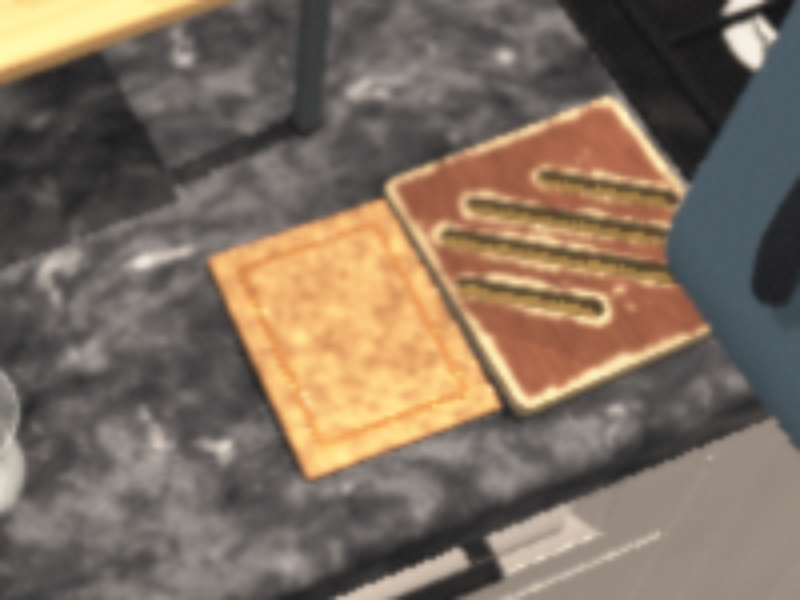

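The picture shows the mat flat, with its far right corner at about (385,200) touching the trivet's left side and only a thin wedge gap near (500,408). It is turned about 0.03 rad from the trivet, offset about 135 mm to the left and centred within a few mm. All of these are within tolerance, so I'm handing it in.

```bash
python3 -c "
from bench import ctrl
print(ctrl.hand_in())"
```

```text
the job is handed in; nothing more can be done
None
```

The mat is out from under the shelf and lies flat against the trivet's left side. By the last picture it is about 135 mm from the trivet's centre, within a few mm of centred and about 0.03 rad off square. The gripper is clear, and I handed the job in at about 20 s; no verdict came back.

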